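Put the reading glass and stapler away in the desk tray

TASK

Put the reading glass and the stapler away in the wooden desk tray. Lay the reading glass flat in the wide bay, its handle down in the notches of both ribs and its lens in the open end without a rib, and set the stapler on its base, top up, in the long narrow bay beside it (either way round). Set both gently right down on the tray floor, do not drop or press them, let go, and leave the memory stick, the eraser and the binder clip where they are.

Things in the scene. Friction and masses are not known exactly. Their poses are not given: they have to be found in the camera images.
- tray: Open light-wood tray, fixed, 150 (x) x 191 (y) x 16 mm; floor 4 mm thick, walls and ribs rise 12 mm above it. Origin: centre of underside; z up. Inside y = -91.5 to 91.5 mm. Divider at x = 17 to 21 mm. Wide bay x = -71 to 17: ribs at y = -4 to 2 and -76 to -70 mm, each with a 25 mm notch to the floor centred on x = -27. Narrow bay x = 21 to 71.
- lens_bay (a point): On the floor of the tray's wide bay, where the middle of the lens belongs: tray frame (-27, 46.5, 4) mm; axes as the tray's. The handle lies from here towards tray -y through both notches; properly laid, the magnifier's origin is at tray (-27, 0, 4) mm, axes parallel to the tray's. Fingers have 66 mm along y and 88 mm along x between the ribs.
- stapler_bay (a point): Centre of the floor of the tray's narrow bay, which is 50 mm wide (x), 183 mm long (y) and has no ribs: tray frame (46, 0, 4) mm; axes as the tray's
- magnifier: Reading glass lying flat, 171 mm long, 0.12 kg. Round lens frame 78 mm across, 7 mm thick, at the +y end; round dark handle 15 mm thick on x = 0 from y = -85 to -3 mm, its axis 8 mm above the underside. Origin: underside, middle of the length; z up. Take the handle, fingers closing along x, e.g. at y = -30 mm (between the two ribs when it lies in the tray).
- lens (a point): middle of the reading glass's lens at the underside, 46.5 mm from the magnifier's origin along its +y; axes as the magnifier's
- stapler: Desk stapler, shut and rigid, on its base, 0.33 kg: base 40 (x) x 162 (y) x 6 mm; upper arm 20 mm wide (x) along nearly the whole length, 18 to 43 mm above the underside, to be gripped across x near the middle, above the tray's walls. Origin: centre of underside; y along its length, z up.
- usb_stick: bystander: black memory stick with a metal plug, 18 x 52 x 8 mm; origin at the underside
- eraser: bystander: small pink-and-white eraser, 19 x 47 x 12 mm; origin centre of underside
- binder_clip: bystander: black binder clip with steel loops, 32 x 50 x 19 mm; origin centre of underside

How it is judged:
By the outcome, as a careful person would: the job done as asked, in the order asked, and still so for the second after the job is handed in, with the robot touching nothing.
It also fails if it takes over 61 s, if anything falls off the work surface, if the arm or the gripper's body presses on something with over 40 N, if the wrist force passes 120 N, or if a joint passes its speed limit or range.

ROBOT

A 6-joint arm with a two-finger parallel gripper is mounted at the origin on a cart in front of the work surface, level with it; the furniture and walls round the work are solid. World frame = base frame: x ahead of the robot, y to its left, z up, the work surface at z = 0. Lengths are in m, angles in rad, forces in N, time in s.
With the tool pointing down it reaches from about 0.375 to 0.825 m from the base axis. Payload 5.5 kg.
Tool frame: the origin (TCP) lies midway between the tips of the shut fingers; the grasp point (between the pads) lies arm.grip_point_offset behind it (arm.grip_point_offset is the distance from the TCP to the grasp point, in m); z points along the fingers, y is the line along which they close (so a half turn about z gives the same grasp; the last joint's range is limited). The gripper opens to 85 mm and grips with 20 to 120 N. Pads are 22 mm wide; open, the fingers measure 114 mm over their backs; the gripper's body (76 mm by 85 mm) begins 54 mm behind the grasp point. The pads swing forward as they close: fully open they stand 13 mm farther back than shut.
Start: joints at [-1.166, 0.314, -0.047, 1.21, 0, 1.571], TCP at [0.236, -0.552, 0.231] pointing down, gripper open.
Joint ranges: [-2.67, 2.67], [-0.69, 1.73], [-1.03, 1.25], [-2.08, 2.16], [-1.42, 1.45], [-3.14, 3.14]. Speed limits (rad/s): [2.39, 2.39, 3.01, 3.14, 3.14, 3.14].

INTERFACE

Orientations are given as a rotation vector (axis times angle).
In Python, from station import arm gives the robot as it stands. The module is installed in compiled form; this text tells all that it offers.
- The arm moves only by the tool play_rows, never from a script. Its argument "commands" is a list that holds one entry, the list of rows, each a list of 5 numbers: the opening, from 0 (shut) to 1 (fully open), then the shift along the world's x, y, z normalised to -1 to 1, where 1 is 0.5 m, then the turn about the world's z normalised to -1 to 1, where 1 is 30 degrees. A call has 1 to 5 rows; each row is the pose to reach, as a shift and turn from the pose commanded when the call began; what a row does not reach only later rows make up. A row lasts 1/10 s, in which the tool goes at most 50 mm and 8.59 degrees, less where a joint would pass 70% of its speed; a pose out of reach is approached as far as the arm can. A call with a number of a shift or a turn outside -1 to 1 is refused whole. A call with a gripper value outside its range is refused whole. The fingers move at their own pace and stop on an object; "squeeze" is the grip in N (left out, the last holds). Time passes only in rows, so rows that repeat a pose let the fingers close. It gives the time, the measured TCP pose, the force, the opening and the grip force at its end, in the units of the state.
- arm.state(): the state, without advancing time (a new reading comes with each control period).
- arm.camera(name): name is "scene" or "top" or "wrist"; returns the picture (384x512x3 uint8, red, green, blue); there is no depth.
- arm.calibration(name): a dict with "fx", "fy", "cx", "cy" (pixels), "extrinsics" (4x4, takes a point from camera to world coordinates); the wrist camera has in their place "mount" (4x4, takes a point from camera to tool coordinates, whose origin is the TCP and whose axes are the flange's). Camera axes: x right, y up, looking along -z (the intrinsics and any distortion apply to the point x, -y, -z); pixel columns grow to the right and rows downward; lengths in m; the calibration is good to about 2 mm. A picture is of the moment at which its call begins: read the wrist's pose just before it. calibration takes no time and is no camera call.
- arm.job_done(): hands the job in; it is judged then, once.
The state is a dict: "time_s": time; "q": joint angles; "dq": joint speeds; "joint_efforts": joint torques, N m; "eef_pos": TCP position; "ee_rot": TCP orientation; "ft_force": force on the tool from outside, world axes, zero at the start; "torque": the same for the moment, N m; "width": finger opening in m; "gripper_force": force on a finger pad.
Only numpy, scipy, OpenCV 4.12 (cv2) and the standard library are available. Lean on these libraries where they do the work, as an engineer would, in place of code of your own. Each camera call takes 0.05 s, during which the arm holds its last target. There are 200 camera calls.

## Working session

There is one attempt and no reset: what is moved stays moved. The work goes in short steps, Python scripts to look and compute and a tool call to move; the robot and the scene stay as the last step left them, time stands still between calls to the robot, and variables do not carry over. Pictures are saved under pics/ and viewed, at most 10 in all, crops included, and the job is handed in when it is done.

Besides the shell and the picture viewer there is one more tool, called by a JSON object that holds its "method" and its "body". play_rows: Moves the arm, as the interface text tells. Scaled input: -1 to 1 covers 0.5 m each way for a shift and 30 degrees each way for a turn. Its arguments: {"type":"object","properties":{"commands":{"type":"array","items":{"type":"array","items":{"type":"array","items":{"type":"number","minimum":-1,"maximum":1}}}},"squeeze":{"type":"number"}},"required":["commands"]}

```bash
mkdir -p pics
python3 - <<'E'
from station import arm
import cv2,numpy as np
for n in ("top","scene"):
    cv2.imwrite(f"pics/{n}0.png",cv2.resize(arm.camera(n)[:,:,::-1],(800,600),interpolation=cv2.INTER_CUBIC))
    c=arm.calibration(n);print({k:np.round(v,4).tolist() for k,v in c.items()})
s=arm.state();print(s);print(arm.grip_point_offset, arm.calibration("wrist"))
E
```

```text
{'fx': 367.904, 'fy': 367.904, 'cx': 255.4493, 'cy': 190.0529, 'extrinsics': [[0.0256, 0.9812, -0.1912, 0.3481], [-0.9997, 0.025, -0.0059, 0.0442], [-0.001, 0.1913, 0.9815, 1.1886], [0.0, 0.0, 0.0, 1.0]]}
{'fx': 360.6146, 'fy': 360.6146, 'cx': 252.5899, 'cy': 196.3757, 'extrinsics': [[-0.8909, 0.2403, -0.3855, 0.1564], [-0.4538, -0.5072, 0.7326, 0.8152], [-0.0195, 0.8276, 0.561, 0.646], [0.0, 0.0, 0.0, 1.0]]}
{'time_s': 0.1, 'q': array([-1.16601759e+00,  3.14188369e-01, -4.79460407e-02,  1.21020231e+00,
        6.49190341e-06,  1.57080242e+00]), 'dq': array([ 0.00104113, -0.00144288,  0.00196906,  0.00155344, -0.00013444,
       -0.00069455]), 'joint_efforts': array([ 1.48115623e-04, -5.40768313e+01,  3.40541267e+01,  1.12403181e-02,
       -7.62871025e-06, -1.13626152e-05]), 'eef_pos': array([ 0.23609209, -0.55104814,  0.23051545]), 'ee_rot': array([-3.07599234e+00, -6.31180155e-01,  4.76161474e-04]), 'ft_force': array([-0.0465976 ,  0.05278694,  0.40352896]), 'torque': array([ 0.01670094, -0.06156105, -0.00147448]), 'gripper_force': 0.0, 'width': 0.08529906525191212}
0.0187 {'fx': 275.5822269922813, 'fy': 275.5822269922813, 'cx': 257.4708303284048, 'cy': 189.76073526665968, 'mount': array([[ 3.28283822e-04,  9.51023581e-01,  3.09118165e-01,
         7.84652215e-02],
       [ 9.99999925e-01, -2.48334628e-04, -2.97982197e-04,
        -7.14808548e-04],
       [-2.06623351e-04,  3.09118240e-01, -9.51023591e-01,
        -1.42731557e-01],
       [ 0.00000000e+00,  0.00000000e+00,  0.00000000e+00,
         1.00000000e+00]])}
```

View pics/top0.png

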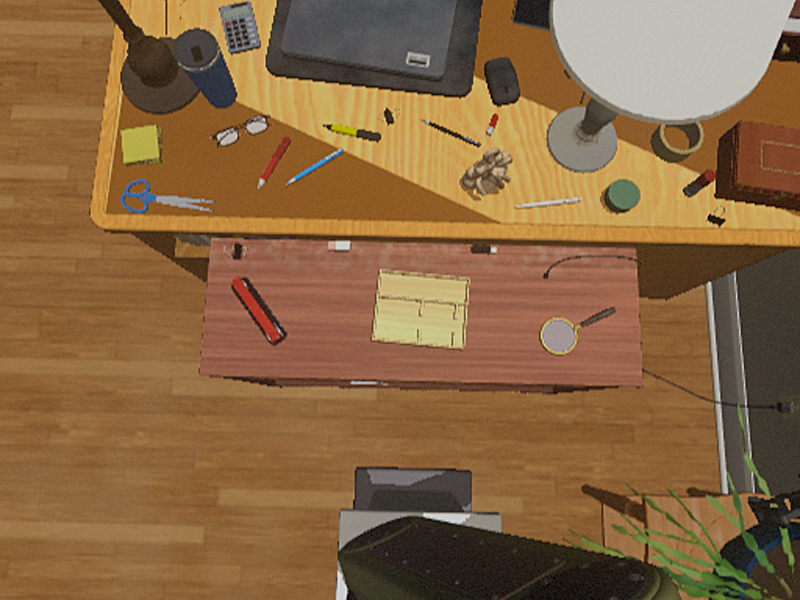

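View pics/scene0.png

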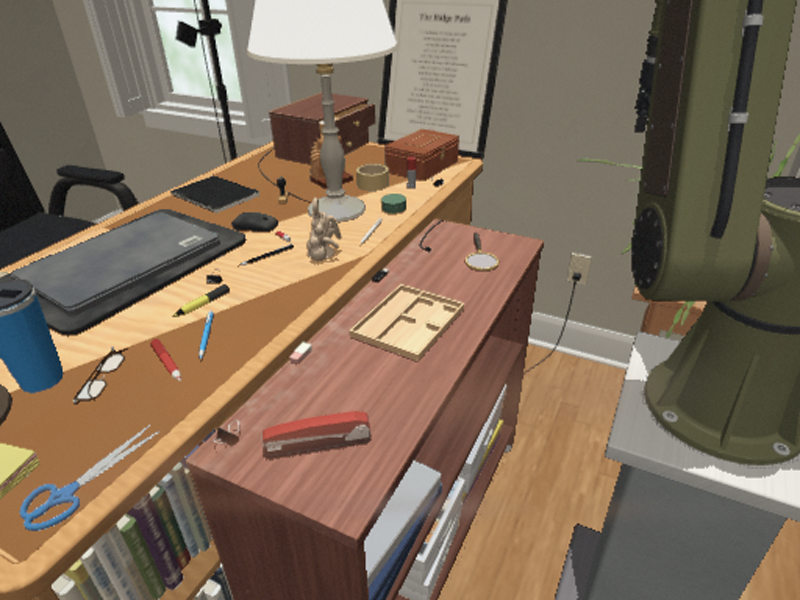

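The top view shows the tray with corners at about (378,269), (470,274), (466,349) and (372,341). Its narrow bay is on the far side and its ribs are in the middle and at the right. The red stapler runs from (238,282) to (279,340). The lens is at (559,336) with the handle tip at (615,310). The bystanders are along the far edge, and the scene view agrees.

```bash
cat > h.py <<'E'
import numpy as np,cv2
from scipy.spatial.transform import Rotation as R
from station import arm
def ray(c,E,px,z):
    px=np.atleast_2d(px).astype(float)
    d=np.c_[(px[:,0]-c['cx'])/c['fx'],-(px[:,1]-c['cy'])/c['fy'],-np.ones(len(px))]@E[:3,:3].T
    o=E[:3,3]; return o+d*((z-o[2])/d[:,2])[:,None]
def fixed(n,px,z):
    c=arm.calibration(n);return ray(c,c['extrinsics'],px,z)
def wristE(s):
    T=np.eye(4);T[:3,:3]=R.from_rotvec(s['ee_rot']).as_matrix();T[:3,3]=s['eef_pos']
    return T@arm.calibration('wrist')['mount']
def wrist(name):
    s=arm.state();im=arm.camera('wrist');E=wristE(s);np.savez(f'pics/{name}.npz',im=im,E=E)
    cv2.imwrite(f'pics/{name}.png',cv2.resize(im[:,:,::-1],(800,600),interpolation=cv2.INTER_CUBIC));return im,E
def wpx(name,px,z):
    return ray(arm.calibration('wrist'),np.load(f'pics/{name}.npz')['E'],px,z)
def yaw(s):
    m=R.from_rotvec(s['ee_rot']).as_matrix();return np.degrees(np.arctan2(m[1,1],m[0,1])),m  # finger closing line angle
E
python3 - <<'E'
from h import *
f=1.5625
P=lambda l,z:print(np.round(fixed('top',np.array(l)/f,z),3)[:,:2].tolist())
P([(378,269),(470,274),(466,349),(372,341)],.016)
P([(238,282),(279,340)],.04)
P([(559,336),(615,310)],.007)
P([(340,246),(484,249),(237,251)],.01)
P([(208,240),(636,248),(640,385),(200,376)],0)
s=arm.state();print(yaw(s)[0],yaw(s)[1].round(2))
E
```

```text
[[0.635, 0.097], [0.629, -0.096], [0.472, -0.088], [0.483, 0.104]]
[[0.595, 0.382], [0.478, 0.29]]
[[0.504, -0.281], [0.562, -0.399]]
[[0.685, 0.18], [0.686, -0.126], [0.668, 0.398]]
[[0.694, 0.465], [0.699, -0.453], [0.409, -0.446], [0.404, 0.456]]
-66.80823576108557 [[ 0.92  0.39 -0.  ]
 [ 0.39 -0.92  0.  ]
 [ 0.   -0.   -1.  ]]
```

{"method": "play_rows", "body": {"commands": [[[1,0.05,0.035,0,0.25],[1,0.1,0.07,0,0.5],[1,0.15,0.1,0,0.75],[1,0.2,0.13,0,1]]]}}

```text
time_s: 0.5
eef_pos: [0.3369, -0.4856, 0.2309]
ee_rot: [-2.805, -1.413, 0.0]
ft_force: [0.2, -0.4, 0.6]
width: 0.0855
gripper_force: 0.0
```

{"method": "play_rows", "body": {"commands": [[[1,0.05,0.035,0,0.25],[1,0.1,0.07,0,0.5],[1,0.15,0.1,0,0.75],[1,0.2,0.13,0,1]]]}}

```text
time_s: 0.9
eef_pos: [0.437, -0.4205, 0.2309]
ee_rot: [-2.343, -2.091, 0.0]
ft_force: [0.1, -0.2, -0.3]
width: 0.0854
gripper_force: 0.0
```

{"method": "play_rows", "body": {"commands": [[[1,0.05,0.035,0,0.25],[1,0.1,0.07,0,0.5],[1,0.15,0.1,0,0.75],[1,0.18,0.13,0,1],[1,0.18,0.13,0,1]]]}}

```text
time_s: 1.4
eef_pos: [0.5279, -0.3544, 0.2305]
ee_rot: [-1.723, -2.626, -0.001]
ft_force: [0.1, 0.3, 0.2]
width: 0.0855
gripper_force: 0.0
```

Run:
```python
from h import *
wrist('w1');s=arm.state();print(s['time_s'],s['eef_pos'],yaw(s)[0],s['q'].round(2))
print(wristE(s).round(3))
```

```text
1.45 [ 0.52675548 -0.35549328  0.23062487] 23.236782420099615 [-0.59  0.38  0.05  1.24 -0.    0.57]
[[ 0.919 -0.376 -0.121  0.495]
 [ 0.395  0.874  0.284 -0.282]
 [-0.001 -0.308  0.951  0.373]
 [ 0.     0.     0.     1.   ]]
```

View pics/w1.png

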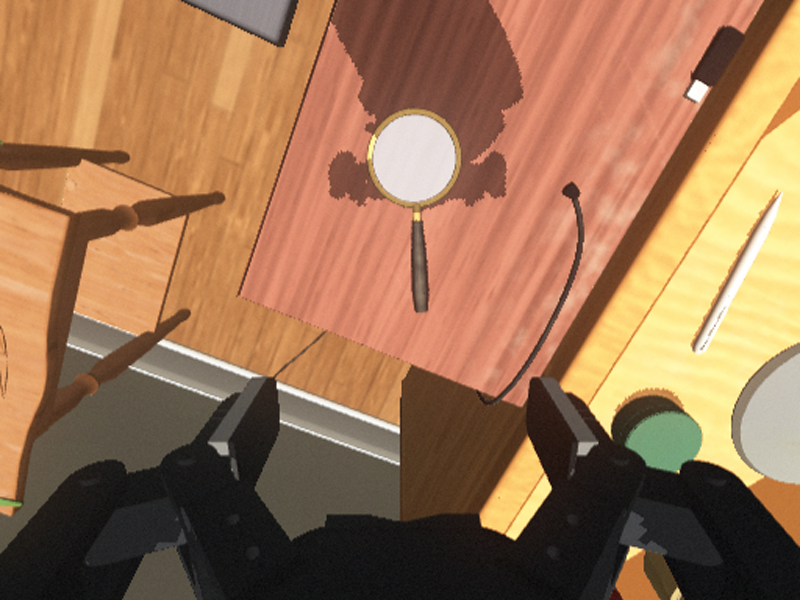

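The wrist view shows the lens frame centred at (415,158) and the handle running from (417,222) to (421,310). A cable lies to its right, beyond (570,190).

Run:
```python
from h import *
f=1.5625
l=wpx('w1',np.array([(415,158),(415,108),(415,208),(369,158),(462,158)])/f,.006)
h=wpx('w1',np.array([(417,222),(421,311)])/f,.008)
print(l.round(4)[:,:2],h.round(4)[:,:2])
print(np.linalg.norm(l[2]-l[1]),np.linalg.norm(l[4]-l[3]),np.linalg.norm(h[1]-h[0]),np.linalg.norm(h[1]-l[0]))
c=(l[1]+l[2]+l[3]+l[4])/4; d=c-h[1];a=np.degrees(np.arctan2(d[1],d[0]));print('yaw',a-90,'c',c)
d2=h[0]-h[1];print(np.degrees(np.arctan2(d2[1],d2[0]))-90)
u=np.array([np.cos(np.radians(a)),np.sin(np.radians(a))]);g=c[:2]-76.5e-3*u;print('grip',g)
for n in ('cable',):print(wpx('w1',np.array([(570,190),(582,240),(520,390)])/f,0).round(3))
```

```text
[[ 0.5052 -0.2781]
 [ 0.49   -0.244 ]
 [ 0.5214 -0.3147]
 [ 0.4709 -0.293 ]
 [ 0.5402 -0.2629]] [[ 0.5276 -0.3245]
 [ 0.5635 -0.3959]]
0.07740988192683083 0.07553289777227962 0.08000640390629565 0.1315137538048758
yaw 26.265102020963738 c [ 0.50561789 -0.27862432  0.006     ]
26.674707198990518
grip [ 0.53947106 -0.34722616]
[[ 0.636 -0.249  0.   ]
 [ 0.667 -0.282  0.   ]
 [ 0.688 -0.435  0.   ]]
```

{"method": "play_rows", "body": {"commands": [[[0.6,0.026,0.018,-0.08,0.11],[0.6,0.026,0.018,-0.17,0.11],[0.6,0.026,0.018,-0.26,0.11],[0.6,0.026,0.018,-0.36,0.11],[0.6,0.026,0.018,-0.36,0.11]]], "squeeze": 30}}

```text
time_s: 1.95
eef_pos: [0.5331, -0.3449, 0.0442]
ee_rot: [-1.65, -2.658, 0.0]
ft_force: [-1.0, 0.6, -0.8]
width: 0.051
gripper_force: 0.0
```

Run:
```python
from h import *
s=arm.state();print(s['time_s'],s['eef_pos'],yaw(s)[0],s['width'],s['ft_force'])
y,m=yaw(s)
# where lens centre and grip target lie in tool frame
for p in [(0.5056,-0.2786,.006),(0.5395,-0.3472,.008)]: print((m.T@(np.array(p)-s['eef_pos'])).round(4))
```

```text
1.95 [ 0.53305198 -0.34490996  0.0442447 ] 26.323573665694184 0.05099730560620628 [-0.98491328  0.62140507 -0.77020322]
[0.0712 0.0051 0.039 ]
[-0.0053  0.005   0.0362]
```

{"method": "play_rows", "body": {"commands": [[[0.6,0,0,0,0],[0.6,0,0,0,0]]]}}

```text
time_s: 2.15
eef_pos: [0.5408, -0.3492, 0.0544]
ee_rot: [1.653, 2.667, -0.0]
ft_force: [-0.3, -0.4, 0.4]
width: 0.051
gripper_force: 0.0
```

{"method": "play_rows", "body": {"commands": [[[0.6,0,0.001,-0.03,0],[0.6,0,0.001,-0.055,0],[0.6,0,0.001,-0.075,0],[0.6,0,0.001,-0.088,0],[0.6,0,0.001,-0.09,0]]]}}

```text
time_s: 2.65
eef_pos: [0.5384, -0.3464, 0.0048]
ee_rot: [-1.652, -2.669, 0.0]
ft_force: [-0.8, -0.0, -0.1]
width: 0.0512
gripper_force: 0.0
```

{"method": "play_rows", "body": {"commands": [[[0.6,0,0,0,0],[0.4,0,0,0,0],[0.2,0,0,0,0],[0,0,0,0,0],[0,0,0,0,0]]], "squeeze": 30}}

```text
time_s: 3.15
eef_pos: [0.5397, -0.3472, 0.0069]
ee_rot: [1.653, 2.671, 0.0]
ft_force: [-0.9, 0.4, 2.6]
width: 0.0134
gripper_force: 29.3
```

{"method": "play_rows", "body": {"commands": [[[0,0,0,0,0],[0,0,0,0,0]]]}}

```text
time_s: 3.35
eef_pos: [0.5397, -0.3472, 0.0069]
ee_rot: [1.653, 2.671, -0.0]
ft_force: [-0.6, -0.0, 4.7]
width: 0.0133
gripper_force: 29.5
```

{"method": "play_rows", "body": {"commands": [[[0,0,0,0.01,0],[0,0,0,0.03,0],[0,0,0,0.06,0],[0,0,0,0.1,0],[0,0,0,0.13,0]]], "squeeze": 50}}

```text
time_s: 3.85
eef_pos: [0.5398, -0.3473, 0.0734]
ee_rot: [1.653, 2.67, -0.0]
ft_force: [1.0, -0.3, -2.2]
width: 0.0124
gripper_force: 48.8
```

{"method": "play_rows", "body": {"commands": [[[0,0,0.04,0.04,-0.15],[0,0,0.11,0.08,-0.4],[0,0,0.18,0.12,-0.65],[0,0,0.25,0.15,-0.85],[0,0,0.3,0.16,-0.95]]]}}

```text
time_s: 4.35
eef_pos: [0.5402, -0.1955, 0.1543]
ee_rot: [2.261, 2.177, 0.003]
ft_force: [-0.0, -0.8, -2.9]
width: 0.0122
gripper_force: 48.9
```

{"method": "play_rows", "body": {"commands": [[[0,0,0,0,0],[0,0,0,0,0],[0,0,0,0,0]]]}}

```text
time_s: 4.65
eef_pos: [0.5392, -0.1977, 0.1514]
ee_rot: [2.26, 2.182, -0.0]
ft_force: [-0.0, -0.6, -2.3]
width: 0.0119
gripper_force: 48.9
```

Run:
```python
from h import *
wrist('w2');s=arm.state();print(s['time_s'],s['eef_pos'],yaw(s)[0],s['width'],s['ft_force'],s['torque'])
```

```text
4.7 [ 0.53911981 -0.1978171   0.15114941] -2.0401515187959904 0.011993523517861123 [-0.86335548  0.15429411 -0.90408536] [-0.02723474  0.03851972 -0.02243354]
```

View pics/w2.png

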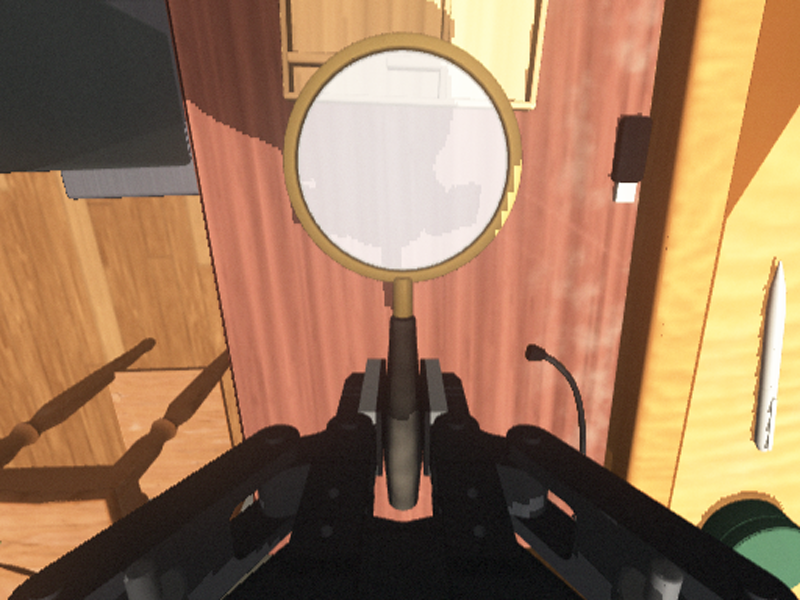

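The wrist view shows the glass held straight. The lens spans columns 285–522 with its centre at (403,157). The near tray corners are at (285,98) and (535,106).

Run:
```python
from h import *
f=1.5625
print(wpx('w2',np.array([(284,98),(535,107)])/f,.016).round(4))
E=np.load('pics/w2.npz')['E'];c=arm.calibration('wrist')
s=arm.state();m=yaw(s)[1]
# lens tilt: near/far/left/right ring edge at outer; fit height from left-right width, depth of near/far
d=.078/((522-285)/f/c['fx'])
u,v=403.5/f,157/f
p=E[:3,:3]@(np.array([(u-c['cx'])/c['fx'],-(v-c['cy'])/c['fy'],-1])*d)+E[:3,3]
print('lens c world',p,'tool',m.T@(p-s['eef_pos']))
# predictions for pitch: lens far & near edges in tool frame
M=np.linalg.inv(c['mount'])
for t in (-10,-5,0,5,10):
    a=np.radians(t);o=[]
    for r in (37.5,115.5,76.5):
        q=np.array([r*np.cos(a)/1e3,0,-.002+r*np.sin(a)/1e3,1]);k=M@q
        o.append(f*(c['cy']-c['fy']*k[1]/-k[2]))
    print(t,np.round(o,0))
```

```text
[[ 0.4723 -0.083   0.016 ]
 [ 0.6208 -0.093   0.016 ]]
lens c world [ 0.54140585 -0.11832631  0.14515018] tool [ 0.07952292 -0.00054329  0.00598431]
-10 [294.   8. 172.]
-5 [289.  15. 168.]
0 [286.  24. 167.]
5 [284.  35. 167.]
10 [282.  48. 169.]
```

{"method": "play_rows", "body": {"commands": [[[0,-0.05,0,0.01,-0.01],[0,-0.12,0,0.03,-0.02],[0,-0.19,0,0.05,-0.03],[0,-0.25,0,0.06,-0.04],[0,-0.27,0,0.06,-0.04]]]}}

```text
time_s: 5.2
eef_pos: [0.4018, -0.1976, 0.1816]
ee_rot: [-2.285, -2.155, 0.001]
ft_force: [-0.4, 0.1, -2.0]
width: 0.0121
gripper_force: 49.1
```

{"method": "play_rows", "body": {"commands": [[[0,0,0,0,0],[0,0,0,0,0],[0,0,0,0,0]]]}}

```text
time_s: 5.5
eef_pos: [0.4054, -0.1973, 0.1811]
ee_rot: [2.282, 2.158, 0.0]
ft_force: [0.2, 0.3, -1.1]
width: 0.0123
gripper_force: 49.1
```

Run:
```python
from h import *
wrist('w3');s=arm.state();print(s['time_s'],s['eef_pos'],yaw(s)[0],s['width'],s['dq'].round(3))
```

```text
5.55 [ 0.40530028 -0.19719404  0.18099745] -3.1806763285028223 0.012156654149029288 [ 0.004 -0.001 -0.004  0.004 -0.002  0.   ]
```

View pics/w3.png

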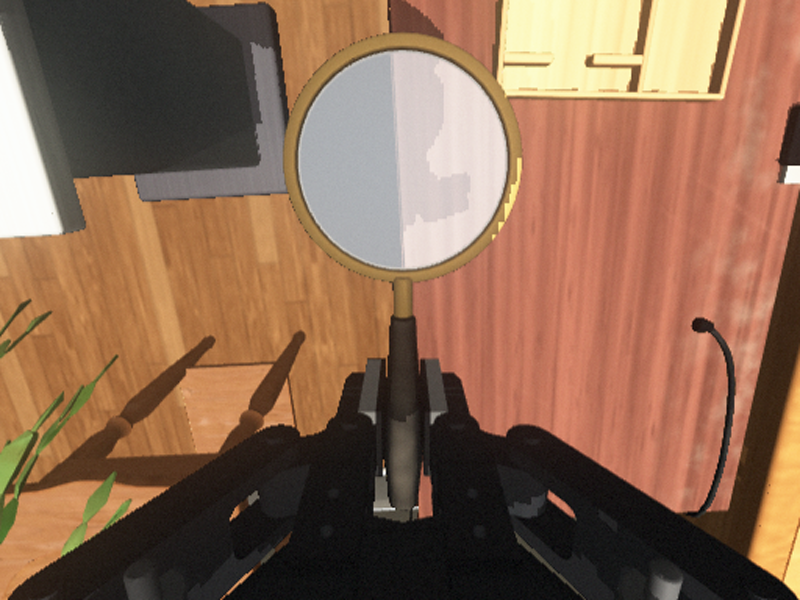

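The tray's near edge runs from (500,97) to (724,98), but its far part is cut off at the top. I need the camera further along +y.

{"method": "play_rows", "body": {"commands": [[[0,0,0.03,0,0],[0,0,0.1,0,0],[0,0,0.17,0,0],[0,0,0.22,0,0],[0,0,0.24,0,0]]]}}

```text
time_s: 6.05
eef_pos: [0.4047, -0.0751, 0.1811]
ee_rot: [-2.279, -2.161, -0.0]
ft_force: [1.1, 0.2, -1.6]
width: 0.0123
gripper_force: 49.1
```

{"method": "play_rows", "body": {"commands": [[[0,0,0,0,0],[0,0,0,0,0],[0,0,0,0,0]]]}}

```text
time_s: 6.35
eef_pos: [0.4046, -0.0778, 0.1812]
ee_rot: [2.284, 2.157, -0.001]
ft_force: [-0.0, -0.2, -1.9]
width: 0.0122
gripper_force: 49.1
```

Run:
```python
from h import *
wrist('w4');s=arm.state();print(s['time_s'],s['eef_pos'],yaw(s)[0],s['width'],s['dq'].round(3))
```

```text
6.4 [ 0.40450557 -0.07785907  0.18126239] -3.2777509654386967 0.012421939273462105 [-0.003 -0.003 -0.004  0.001  0.001  0.004]
```

View pics/w4.png

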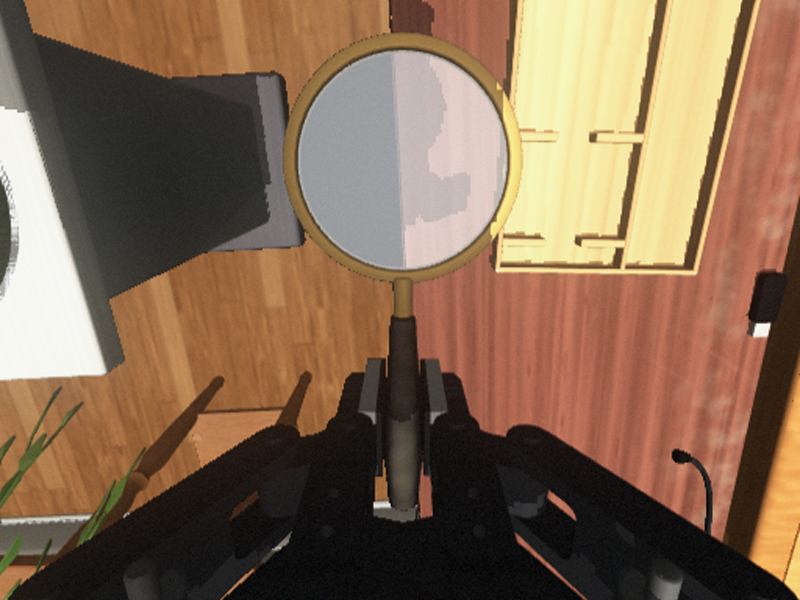

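The tray is now clear. Its near corners are at (496,271) and (697,273), the notch edges at (558,136)/(590,136) and (543,240)/(576,241), and the divider at (623,270) to (670,0). Next I fit the pose.

Run:
```python
from h import *
from scipy.optimize import least_squares
f=1.5625
px=np.array([(496,272),(697,274),(558,136),(590,136),(543,239),(576,240)])/f
tr=np.array([(-75,-95.5),(75,-95.5),(-39.5,-1),(-14.5,-1),(-39.5,-73),(-14.5,-73)])/1e3
W=wpx('w4',px,.016)[:,:2]
r2=lambda a:np.array([[np.cos(a),-np.sin(a)],[np.sin(a),np.cos(a)]])
fun=lambda p:((tr@r2(p[2]).T+p[:2])-W).ravel()
s=least_squares(fun,[.55,0,-.05],loss='soft_l1',f_scale=.002);p=s.x
print(W.round(4),'\n',p[:2],np.degrees(p[2]));print((fun(p)*1e3).reshape(-1,2).round(1))
d=wpx('w4',np.array([(698,272),(759,0)])/f,.016)[:,:2];v=d[1]-d[0];print('edge yaw',np.degrees(np.arctan2(v[1],v[0]))-90)
d=wpx('w4',np.array([(623,268),(670,0)])/f,.016)[:,:2];v=d[1]-d[0];print('div yaw',np.degrees(np.arctan2(v[1],v[0]))-90)
for a in [(-27,-30),(-27,0),(46,0)]: print(a,r2(p[2])@(np.array(a)/1e3)+p[:2])
# magnifier in tool (axis line): lens centre & handle
q=arm.state();print(q['eef_pos'])
```

```text
[[ 0.4725 -0.0833]
 [ 0.621  -0.0933]
 [ 0.513   0.0087]
 [ 0.5345  0.0075]
 [ 0.5061 -0.0606]
 [ 0.5299 -0.0627]] 
 [0.55102624 0.00786135] -3.6124241074784704
[[-2.4  0.6]
 [-1.1  1.1]
 [-1.5  0.7]
 [ 2.   0.3]
 [ 0.9 -1.9]
 [ 2.1 -1.4]]
edge yaw -3.5010140727012242
div yaw -3.907586428377968
(-27, -30) [ 0.52218968 -0.02037786]
(-27, 0) [0.52407989 0.00956253]
(46, 0) [0.59693484 0.00496303]
[ 0.40450557 -0.07785907  0.18126239]
```

{"method": "play_rows", "body": {"commands": [[[0,0.04,0.02,-0.03,0],[0,0.1,0.05,-0.09,0],[0,0.17,0.08,-0.15,-0.01],[0,0.22,0.105,-0.21,-0.01],[0,0.235,0.113,-0.24,-0.01]]]}}

```text
time_s: 6.9
eef_pos: [0.5232, -0.0203, 0.0588]
ee_rot: [-2.288, -2.152, 0.001]
ft_force: [-1.6, -0.5, -0.9]
width: 0.0122
gripper_force: 49.1
```

{"method": "play_rows", "body": {"commands": [[[0,0,0,0,0],[0,0,0,0,0],[0,0,0,0,0]]]}}

```text
time_s: 7.2
eef_pos: [0.5217, -0.0213, 0.0626]
ee_rot: [2.289, 2.151, 0.001]
ft_force: [-0.2, -0.4, -1.0]
width: 0.0124
gripper_force: 49.1
```

Run:
```python
from h import *
wrist('w5');s=arm.state();print(s['time_s'],s['eef_pos'],yaw(s)[0],s['width'],s['ft_force'])
```

```text
7.25 [ 0.52191361 -0.02123939  0.06274781] -3.5681785250773466 0.012422591501898783 [ 0.44416511 -0.27856567 -0.26414238]
```

View pics/w5.png

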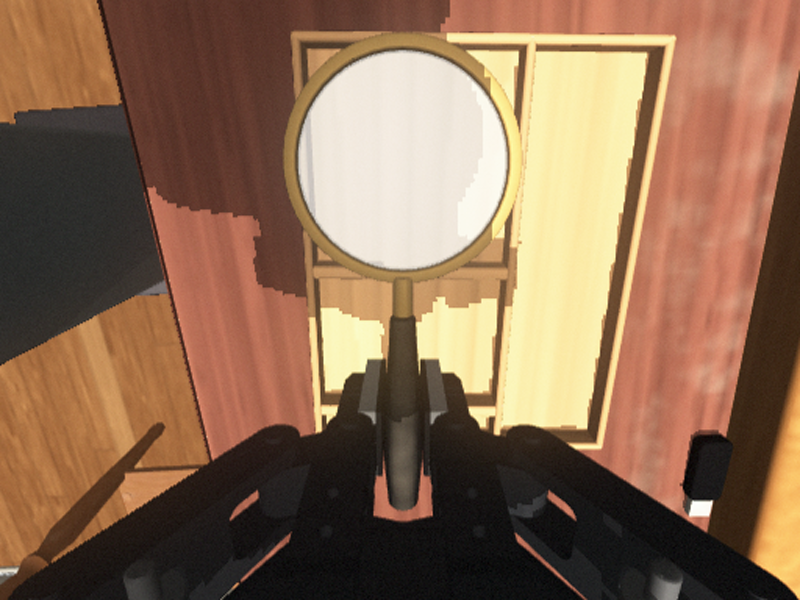

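All the tray is visible. Its corners are at (291,33), (675,36) and (602,447), and the middle rib is at row 271. I'll refit and compare.

Run:
```python
from h import *
from scipy.optimize import least_squares
f=1.5625
px=np.array([(291,33),(675,36),(602,447)])/f
tr=np.array([(-75,95.5),(75,95.5),(75,-95.5)])/1e3
W=wpx('w5',px,.016)[:,:2];print(W.round(4))
r2=lambda a:np.array([[np.cos(a),-np.sin(a)],[np.sin(a),np.cos(a)]])
fun=lambda p:((tr@r2(p[2]).T+p[:2])-W).ravel()
p=least_squares(fun,[.55,0,-.05]).x
print(p[:2],np.degrees(p[2]),(fun(p)*1e3).reshape(-1,2).round(1))
for a in [(-27,-31),(46,0)]: print(a,r2(p[2])@(np.array(a)/1e3)+p[:2])
c=wpx('w5',np.array([(531,42),(499,440),(503,271)])/f,.016)[:,:2];print('div tray x',((c-p[:2])@r2(p[2])).round(4))
```

```text
[[ 0.4857  0.106 ]
 [ 0.6336  0.0958]
 [ 0.6208 -0.0923]]
[0.55292973 0.00644943] -3.8871512263409205 [[-1.1  0.8]
 [ 0.6  0.8]
 [ 0.5 -1.7]]
(-27, -31) [ 0.5238903  -0.02264888]
(46, 0) [0.5988239  0.00333102]
div tray x [[ 0.019   0.0922]
 [ 0.0203 -0.0898]
 [ 0.0153  0.0006]]
```

{"method": "play_rows", "body": {"commands": [[[0,0.002,-0.002,-0.02,-0.007],[0,0.002,-0.002,-0.045,-0.007],[0,0.002,-0.002,-0.065,-0.007],[0,0.002,-0.002,-0.078,-0.007],[0,0.002,-0.002,-0.082,-0.007]]]}}

```text
time_s: 7.75
eef_pos: [0.5217, -0.0215, 0.0189]
ee_rot: [-2.291, -2.147, 0.002]
ft_force: [-0.9, 0.1, -1.5]
width: 0.0126
gripper_force: 49.1
```

{"method": "play_rows", "body": {"commands": [[[0,0,0,-0.004,0],[0,0,0,-0.007,0],[0,0,0,-0.01,0],[0,0,0,-0.01,0]]]}}

```text
time_s: 8.15
eef_pos: [0.5229, -0.0215, 0.0153]
ee_rot: [2.292, 2.148, 0.0]
ft_force: [1.0, 0.1, -1.8]
width: 0.0122
gripper_force: 49.1
```

{"method": "play_rows", "body": {"commands": [[[0,0,0,-0.003,0],[0,0,0,-0.005,0],[0,0,0,-0.005,0]]]}}

```text
time_s: 8.45
eef_pos: [0.5227, -0.0215, 0.0127]
ee_rot: [-2.292, -2.148, 0.0]
ft_force: [0.2, 0.5, -1.7]
width: 0.0124
gripper_force: 49.1
```

Run:
```python
from h import *
for i in range(2):
  im,E=wrist('w6');s=arm.state();print(s['time_s'],s['eef_pos'],yaw(s)[0],s['width'],s['ft_force'],s['torque'])
```

```text
8.5 [ 0.52270554 -0.02149556  0.01275985] -3.7166429948529913 0.012220058064655618 [-0.25818964  1.27538866 -1.07703684] [-0.00834049 -0.00374079 -0.04924443]
8.55 [ 0.52277163 -0.02151928  0.01279452] -3.717237906746775 0.012558065679264955 [-0.14960719 -0.92535312 -0.71446492] [-0.01982008  0.020963   -0.0479412 ]
```

{"method": "play_rows", "body": {"commands": [[[0,0,0,-0.002,0],[0,0,0,-0.002,0],[0,0,0,-0.002,0]]]}}

```text
time_s: 8.85
eef_pos: [0.5228, -0.0215, 0.0118]
ee_rot: [-2.292, -2.148, 0.0]
ft_force: [0.5, 0.2, -1.3]
width: 0.012
gripper_force: 49.1
```

{"method": "play_rows", "body": {"commands": [[[0,0,0,-0.001,0],[0,0,0,-0.002,0],[0,0,0,-0.002,0]]]}}

```text
time_s: 9.15
eef_pos: [0.5229, -0.0215, 0.011]
ee_rot: [2.292, 2.148, 0.0]
ft_force: [-0.3, 0.7, 2.1]
width: 0.0121
gripper_force: 49.5
```

{"method": "play_rows", "body": {"commands": [[[0,0,0,0,0],[0.16,0,0,0,0],[0.2,0,0,0,0],[0.3,0,0,0,0],[0.35,0,0,0,0]]], "squeeze": 20}}

```text
time_s: 9.65
eef_pos: [0.5229, -0.0215, 0.0108]
ee_rot: [2.292, 2.148, 0.0]
ft_force: [-0.2, -0.5, -0.4]
width: 0.0297
gripper_force: 0.0
```

{"method": "play_rows", "body": {"commands": [[[0.35,0,0,0,0],[0.35,0,0,0.02,0],[0.35,0,0,0.06,0],[0.35,0,0,0.12,0],[0.35,0,0,0.2,0]]]}}

```text
time_s: 10.15
eef_pos: [0.5214, -0.0215, 0.1112]
ee_rot: [-2.291, -2.147, 0.003]
ft_force: [1.5, -0.3, 0.0]
width: 0.0299
gripper_force: 0.0
```

{"method": "play_rows", "body": {"commands": [[[1,0,0,0.05,0],[1,0,0,0.1,0],[1,0,0,0.13,0],[1,0,0,0.13,0],[1,0,0,0.13,0]]]}}

```text
time_s: 10.65
eef_pos: [0.5228, -0.0215, 0.176]
ee_rot: [2.292, 2.148, 0.001]
ft_force: [0.2, 0.0, 0.3]
width: 0.0857
gripper_force: 0.0
```

Run:
```python
from h import *
wrist('w7');s=arm.state();print(s['time_s'],s['eef_pos'],yaw(s)[0],s['width'],s['ft_force'])
```

```text
10.7 [ 0.52226967 -0.02148121  0.17521215] -3.715936900396343 0.08549348295416136 [-0.57011962  0.35508287 -0.14801767]
```

View pics/w7.png

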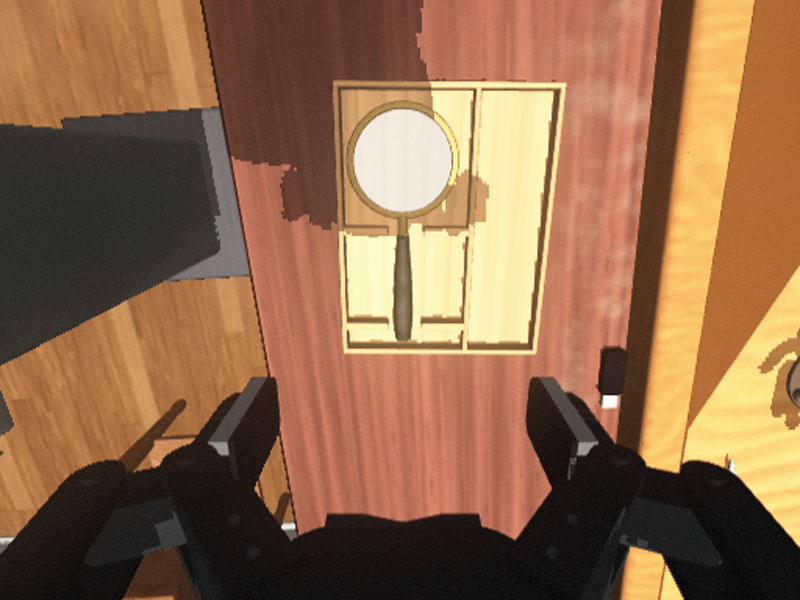

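The glass lies flat with its handle in both notches and its lens in the open end. The tray corners are at (334,83), (565,84), (536,353) and (345,353). Next I move over to look at the stapler.

{"method": "play_rows", "body": {"commands": [[[1,-0.015,0.06,0.01,-0.2],[1,-0.03,0.13,0.02,-0.4],[1,-0.05,0.2,0.03,-0.6],[1,-0.06,0.27,0.03,-0.8]]]}}

```text
time_s: 11.1
eef_pos: [0.4914, 0.1144, 0.19]
ee_rot: [-2.692, -1.618, 0.003]
ft_force: [0.7, 0.9, 1.1]
width: 0.0851
gripper_force: 0.0
```

{"method": "play_rows", "body": {"commands": [[[1,-0.015,0.07,0,-0.2],[1,-0.03,0.15,0.01,-0.4],[1,-0.05,0.23,0.02,-0.65],[1,-0.064,0.29,0.02,-0.8],[1,-0.064,0.31,0.02,-0.8]]]}}

```text
time_s: 11.6
eef_pos: [0.4592, 0.2707, 0.1995]
ee_rot: [-2.966, -1.034, 0.003]
ft_force: [0.5, -0.3, -0.4]
width: 0.0852
gripper_force: 0.0
```

{"method": "play_rows", "body": {"commands": [[[1,0,0,0,0],[1,0,0,0,0],[1,0,0,0,0]]]}}

```text
time_s: 11.9
eef_pos: [0.4608, 0.2671, 0.2003]
ee_rot: [2.968, 1.028, -0.002]
ft_force: [0.2, 0.9, 0.4]
width: 0.0856
gripper_force: 0.0
```

Run:
```python
from h import *
wrist('w8');s=arm.state();print(s['time_s'],s['eef_pos'],yaw(s)[0],s['q'].round(2))
from scipy.optimize import least_squares
f=1.5625
px=np.array([(334,82),(565,84),(536,354),(345,354)])/f
tr=np.array([(-75,95.5),(75,95.5),(75,-95.5),(-75,-95.5)])/1e3
W=wpx('w7',px,.016)[:,:2]
r2=lambda a:np.array([[np.cos(a),-np.sin(a)],[np.sin(a),np.cos(a)]])
fun=lambda p:((tr@r2(p[2]).T+p[:2])-W).ravel()
p=least_squares(fun,[.55,0,-.05]).x
print(p[:2],np.degrees(p[2]),(fun(p)*1e3).reshape(-1,2).round(1),r2(p[2])@[.046,0]+p[:2])
```

```text
11.95 [0.46099181 0.26713103 0.20053067] -51.79518742027403 [ 0.53  0.2  -0.26  1.11 -0.    3.  ]
[0.55358426 0.00572922] -3.8945212979169437 [[-1.4  0.4]
 [ 1.5  0.9]
 [ 1.1 -1. ]
 [-1.2 -0.4]] [0.59947804 0.00260491]
```

View pics/w8.png

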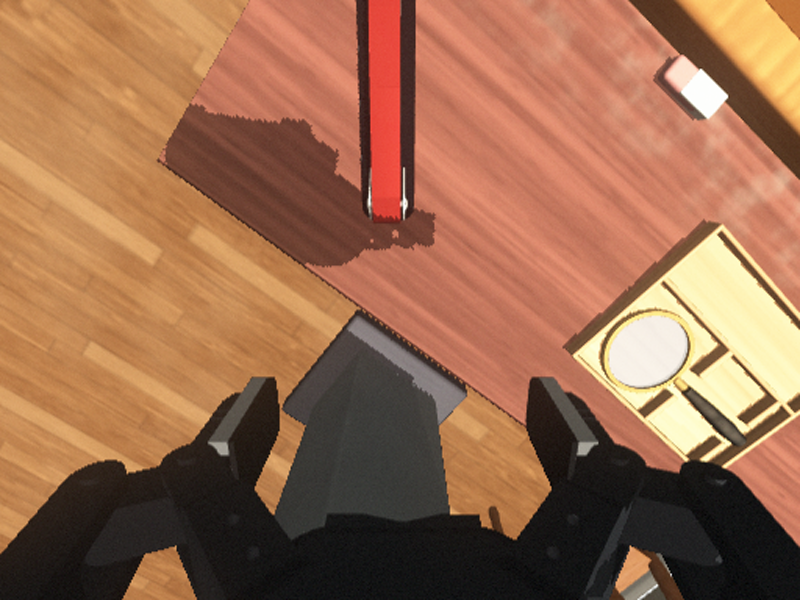

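The stapler's near end is at (388,218) and its red arm is nearly parallel to the tool's x axis, but the far end is cut off. I'll move forward and up a little and segment the red.

{"method": "play_rows", "body": {"commands": [[[1,0.03,0.02,0.04,0],[1,0.07,0.05,0.08,0],[1,0.1,0.08,0.12,0],[1,0.1,0.08,0.12,0],[1,0.1,0.08,0.12,0]]]}}

```text
time_s: 12.45
eef_pos: [0.511, 0.3076, 0.2605]
ee_rot: [2.968, 1.029, -0.0]
ft_force: [-0.5, -0.6, -1.6]
width: 0.0852
gripper_force: 0.0
```

{"method": "play_rows", "body": {"commands": [[[1,0,0,0,0],[1,0,0,0,0]]]}}

```text
time_s: 12.65
eef_pos: [0.5098, 0.3074, 0.2599]
ee_rot: [2.968, 1.029, -0.003]
ft_force: [-0.3, 0.2, -0.1]
width: 0.0853
gripper_force: 0.0
```

Run:
```python
from h import *
im,E=wrist('w9');s=arm.state();print(s['time_s'],s['eef_pos'],yaw(s)[0],s['q'].round(2))
hsv=cv2.cvtColor(im,cv2.COLOR_RGB2HSV)
m=(((hsv[...,0]<5)|(hsv[...,0]>174))&(hsv[...,1]>190)&(hsv[...,2]>120)).astype(np.uint8)
n,l,st,ce=cv2.connectedComponentsWithStats(m);k=1+np.argmax(st[1:,4]);print(st[k],ce[k],n)
ys,xs=np.where(l==k);box=cv2.boxPoints(cv2.minAreaRect(np.c_[xs,ys].astype(np.float32)));print(box)
W=wpx('w9',box,.043);print(W.round(4))
e=[np.linalg.norm(W[i]-W[(i+1)%4]) for i in range(4)];print(np.round(e,4),W.mean(0))
ys2=sorted(set(ys));mid=np.array([[xs[ys==y].mean(),y] for y in ys2[4:-4]])
P=wpx('w9',mid,.043);c=P.mean(0);d=np.linalg.svd((P-c)[:,:2])[2][0];print('centre',c,'ang',np.degrees(np.arctan2(d[1],d[0])))
```

```text
12.7 [0.50993699 0.3075775  0.2600379 ] -51.74141292682651 [ 0.54  0.3  -0.    1.27 -0.    3.02]
[244 129   2   2   2] [244.5 129.5] 19
[[245. 130.]
 [245. 130.]
 [244. 129.]
 [244. 129.]]
[[0.5323 0.3465 0.043 ]
 [0.5323 0.3465 0.043 ]
 [0.5325 0.3483 0.043 ]
 [0.5325 0.3483 0.043 ]]
[0.     0.0018 0.     0.0018] [0.53240348 0.34738145 0.043     ]Traceback (most recent call last):
  File "<stdin>", line 10, in <module>
  File "h.py", line 17, in wpx
    return ray(arm.calibration('wrist'),np.load(f'pics/{name}.npz')['E'],px,z)
  File "h.py", line 6, in ray
    d=np.c_[(px[:,0]-c['cx'])/c['fx'],-(px[:,1]-c['cy'])/c['fy'],-np.ones(len(px))]@E[:3,:3].T
             ~~^^^^^
IndexError: index 0 is out of bounds for axis 1 with size 0
```

Threshold too tight, so I'll adjust it on the saved image.

Run:
```python
from h import *
im=np.load('pics/w9.npz')['im'];hsv=cv2.cvtColor(im,cv2.COLOR_RGB2HSV)
print(hsv[129,244],im[129,244],im[129,230:262:3].tolist())
r,g,b=[im[...,i].astype(int) for i in range(3)]
m=((r>150)&(g<75)&(b<75)).astype(np.uint8)
n,l,st,ce=cv2.connectedComponentsWithStats(m);k=1+np.argmax(st[1:,4]);print(st[k],ce[k],n)
ys,xs=np.where(l==k)
mid=np.array([[xs[ys==y].mean(),y] for y in sorted(set(ys))])
wd=np.array([np.sum(ys==y) for y in sorted(set(ys))])
P=wpx('w9',mid,.043);L=np.linalg.norm(P[-1]-P[0]);c=(P[0]+P[-1])/2;d=np.linalg.svd((P[5:-5]-P.mean(0))[:,:2])[2][0]
print('ends',P[0],P[-1],L,'c',c,P.mean(0),'ang',np.degrees(np.arctan2(d[1],d[0])),wd[::8])
```

```text
[  2 194 192] [192  56  46] [[127, 73, 60], [129, 72, 58], [103, 56, 44], [63, 29, 26], [120, 46, 40], [157, 49, 42], [247, 89, 74], [248, 88, 73], [249, 89, 75], [229, 132, 123], [70, 33, 29]]
[242 120  16  36 334] [249.00299401 141.32335329] 17
ends [0.53982976 0.35705578 0.043     ] [0.50905338 0.32370046 0.043     ] 0.045384614144535214 c [0.52444157 0.34037812 0.043     ] [0.52651489 0.33820873 0.043     ] ang -127.80985624924888 [ 1  3 14 13 13]
```

```bash
cat > seg.py <<'E'
from h import *
def red(name):
    im=np.load(f'pics/{name}.npz')['im'];r,g,b=[im[...,i].astype(float) for i in range(3)]
    m=((r>90)&(g<.42*r)&(b<.4*r)).astype(np.uint8)
    n,l,st,ce=cv2.connectedComponentsWithStats(m);k=1+np.argmax(st[1:,4]);print(st[k],ce[k].round(1))
    ys,xs=np.where(l==k);u=np.array(sorted(set(ys)));wd=np.array([np.sum(ys==y) for y in u]);print(wd[::8])
    return np.array([[xs[ys==y].mean(),y] for y in u]),wd
E
python3 - <<'E'
from seg import *
for n in('w8','w9'):
    mid,wd=red(n);P=wpx(n,mid,.043);q=P[8:-8];d=np.linalg.svd((q-q.mean(0))[:,:2])[2][0]
    print(n,'ends',P[0].round(4),P[-1].round(4),np.linalg.norm(P[0]-P[-1]),'c',(P[0]+P[-1])/2,q.mean(0),'ang',np.degrees(np.arctan2(d[1],d[0])))
E
```

```text
[ 235    0   22  143 2791] [246.   69.5]
[20 20 20 20 20 20 20 20 19 19 19 19 20 20 19 19 18 18]
w8 ends [0.585  0.3802 0.043 ] [0.4807 0.299  0.043 ] 0.1321635848548244 c [0.5328759  0.33960173 0.043     ] [0.53574705 0.3417368  0.043     ] ang -141.5556858737542
[ 242   59   16  123 1841] [249.5 119.6]
[ 3 16 16 15 15 15 15 15 15 14 15 15 15 15 13 14]
w9 ends [0.5995 0.395  0.043 ] [0.4825 0.2998 0.043 ] 0.15093092784077256 c [0.5410154 0.347401  0.043    ] [0.5446747  0.34882959 0.043     ] ang -141.64748102327096
```

{"method": "play_rows", "body": {"commands": [[[0.7,0.02,0.025,-0.06,0],[0.7,0.045,0.055,-0.15,0],[0.7,0.062,0.078,-0.24,0],[0.7,0.062,0.078,-0.32,0],[0.7,0.062,0.078,-0.37,0]]]}}

```text
time_s: 13.2
eef_pos: [0.5395, 0.3462, 0.0717]
ee_rot: [2.967, 1.03, -0.008]
ft_force: [0.3, -0.4, 0.0]
width: 0.0599
gripper_force: 0.0
```

{"method": "play_rows", "body": {"commands": [[[0.7,0,0,-0.01,0],[0.7,0,0,-0.01,0],[0.7,0,0,-0.01,0]]]}}

```text
time_s: 13.5
eef_pos: [0.5427, 0.348, 0.0726]
ee_rot: [-2.967, -1.03, -0.004]
ft_force: [-0.7, 0.5, -0.7]
width: 0.0599
gripper_force: 0.0
```

Run:
```python
from seg import *
im,E=wrist('w10');s=arm.state();y,m=yaw(s);print(s['time_s'],s['eef_pos'],y,s['q'].round(2),s['ft_force'])
mid,wd=red('w10');P=wpx('w10',mid,.043);print(((P-s['eef_pos'])@m)[::10].round(4))
```

```text
13.55 [0.54309282 0.3482496  0.07304931] -51.72088440411673 [ 0.57  0.49 -0.16  0.92 -0.    3.04] [ 0.53368076 -0.57788592  1.13676417]
[ 244  105   32  204 5657] [259.5 205.3]
[ 5 16 24 29 29 31 31 30 31 29 30 30 29 29 29 28 28 27 28 27 26 27 26 25
 26 24]
[[ 0.0755  0.002   0.0303]
 [ 0.0697 -0.      0.0303]
 [ 0.0638 -0.0003  0.0303]
 [ 0.0578  0.001   0.0302]
 [ 0.0516  0.0007  0.0302]
 [ 0.0453  0.0001  0.0302]
 [ 0.0388  0.0007  0.0302]
 [ 0.0322  0.0004  0.0302]
 [ 0.0255  0.0004  0.0301]
 [ 0.0185  0.0005  0.0301]
 [ 0.0115  0.0008  0.0301]
 [ 0.0042  0.0008  0.0301]
 [-0.0032  0.0005  0.03  ]
 [-0.0108  0.0005  0.03  ]
 [-0.0186  0.0005  0.03  ]
 [-0.0266  0.0002  0.03  ]
 [-0.0348 -0.0001  0.0299]
 [-0.0433  0.0006  0.0299]
 [-0.0519  0.0006  0.0299]
 [-0.0608  0.0007  0.0298]
 [-0.0699  0.0007  0.0298]]
```

{"method": "play_rows", "body": {"commands": [[[0.7,0,0,-0.03,0],[0.7,0,0,-0.06,0],[0.7,0,0,-0.085,0],[0.7,0,0,-0.1,0],[0.7,0,0,-0.104,0]]]}}

```text
time_s: 14.05
eef_pos: [0.5407, 0.3468, 0.0169]
ee_rot: [2.967, 1.03, -0.004]
ft_force: [-0.1, -0.5, 0.6]
width: 0.0599
gripper_force: 0.0
```

{"method": "play_rows", "body": {"commands": [[[0.6,0,0,0,0],[0.45,0,0,0,0],[0.3,0,0,0,0],[0.15,0,0,0,0],[0,0,0,0,0]]], "squeeze": 60}}

```text
time_s: 14.55
eef_pos: [0.5425, 0.3478, 0.0197]
ee_rot: [-2.968, -1.03, -0.002]
ft_force: [-0.3, -0.8, 2.8]
width: 0.0184
gripper_force: 59.7
```

{"method": "play_rows", "body": {"commands": [[[0,0,0,0,0],[0,0,0,0,0],[0,0,0,0,0]]]}}

```text
time_s: 14.85
eef_pos: [0.5424, 0.3478, 0.0196]
ee_rot: [-2.968, -1.03, -0.002]
ft_force: [1.2, -0.4, 5.7]
width: 0.0184
gripper_force: 59.9
```

{"method": "play_rows", "body": {"commands": [[[0,0,0,0.01,0],[0,0,0,0.04,0],[0,0,0,0.09,0],[0,0,0,0.15,0],[0,0,0,0.2,0]]]}}

```text
time_s: 15.35
eef_pos: [0.5417, 0.3475, 0.1208]
ee_rot: [-2.968, -1.03, -0.0]
ft_force: [1.1, 0.5, -3.0]
width: 0.0182
gripper_force: 58.9
```

{"method": "play_rows", "body": {"commands": [[[0,0.01,-0.05,0.01,0.1],[0,0.03,-0.12,0.01,0.3],[0,0.04,-0.2,0.01,0.5],[0,0.06,-0.28,0.01,0.7],[0,0.06,-0.34,0.01,0.8]]]}}

```text
time_s: 15.85
eef_pos: [0.5724, 0.1753, 0.1246]
ee_rot: [2.686, 1.627, 0.001]
ft_force: [0.1, -0.5, -2.9]
width: 0.0184
gripper_force: 59.1
```

{"method": "play_rows", "body": {"commands": [[[0,0.01,-0.07,0,0.2],[0,0.03,-0.15,0,0.4],[0,0.045,-0.23,0,0.6],[0,0.052,-0.3,0,0.75],[0,0.054,-0.35,0,0.8]]]}}

```text
time_s: 16.35
eef_pos: [0.5988, 0.0002, 0.1245]
ee_rot: [2.291, 2.149, -0.0]
ft_force: [0.2, 0.7, -2.5]
width: 0.0182
gripper_force: 59.1
```

{"method": "play_rows", "body": {"commands": [[[0,0,0,0,0],[0,0,0,0,0],[0,0,0,0,0]]]}}

```text
time_s: 16.65
eef_pos: [0.5986, 0.0033, 0.1241]
ee_rot: [-2.291, -2.148, -0.0]
ft_force: [0.7, 0.1, -3.1]
width: 0.0186
gripper_force: 59.1
```

{"method": "play_rows", "body": {"commands": [[[0,0,0,-0.04,0],[0,0,0,-0.09,0],[0,0,0,-0.125,0],[0,0,0,-0.14,0],[0,0,0,-0.14,0]]]}}

```text
time_s: 17.15
eef_pos: [0.5978, 0.0034, 0.0528]
ee_rot: [-2.29, -2.149, 0.003]
ft_force: [-0.2, -0.1, -1.5]
width: 0.0187
gripper_force: 59.1
```

{"method": "play_rows", "body": {"commands": [[[0,0,0,0,0],[0,0,0,0,0]]]}}

```text
time_s: 17.35
eef_pos: [0.5999, 0.0028, 0.0551]
ee_rot: [2.291, 2.148, 0.002]
ft_force: [0.4, -0.1, -3.4]
width: 0.0185
gripper_force: 59.1
```

Run:
```python
from seg import *
wrist('w11');s=arm.state();y,m=yaw(s);print(s['time_s'],s['eef_pos'],y,s['ft_force'],s['width'])
mid,wd=red('w11');P=wpx('w11',mid,s['eef_pos'][2]+.0234);print(((P-s['eef_pos'])@m)[::20].round(4))
```

```text
17.4 [0.59977761 0.0026765  0.05499699] -3.705075247722072 [-0.13900394 -0.31609471 -2.866892  ] 0.018299685494245793
[ 236  106   43  228 8996] [257.4 214.8]
[22 43 43 43 43 43 43 42 42 42 42 42 42 41 40 40 40 40 38 37 36 36 36 37
 36 36 36 36 36]
[[ 0.0773  0.0005 -0.0234]
 [ 0.0692 -0.0012 -0.0234]
 [ 0.0607 -0.0012 -0.0234]
 [ 0.0519 -0.0009 -0.0234]
 [ 0.0426 -0.0009 -0.0234]
 [ 0.0329 -0.0007 -0.0234]
 [ 0.0227 -0.0009 -0.0234]
 [ 0.0119 -0.0009 -0.0234]
 [ 0.0007 -0.0009 -0.0234]
 [-0.0112 -0.0009 -0.0234]
 [-0.0237 -0.0009 -0.0234]
 [-0.037  -0.0009 -0.0234]]
```

View pics/w11.png

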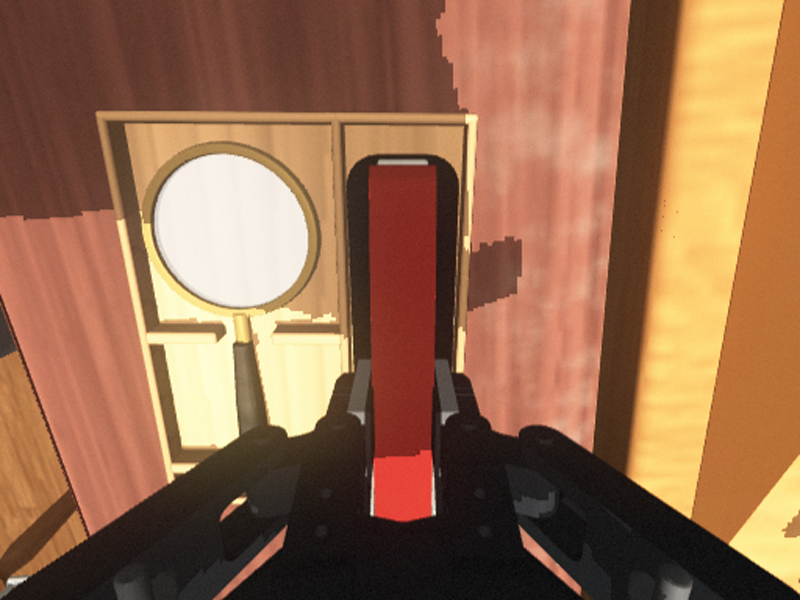

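The stapler hangs straight over the narrow bay, with its far end at (403,160). The bay's far inner corners are at about (343,124) and (467,124), and the outer corners at (97,114) and (477,116). I'll check the lateral alignment.

Run:
```python
from h import *
f=1.5625
E=np.load('pics/w11.npz')['E']
s=arm.state();y,m=yaw(s)
P=wpx('w11',np.array([(97,112),(477,115),(343,124),(467,124)])/f,.016);print(P.round(4),np.linalg.norm(P[0]-P[1]))
print('tool',((P-s['eef_pos'])@m).round(4))
B=wpx('w11',np.array([(347,230),(459,230)])/f,s['eef_pos'][2]-.0136);print('base edges tool y',((B-s['eef_pos'])@m).round(4))
F=wpx('w11',np.array([(403,155)])/f,s['eef_pos'][2]-.0136);print('base far end',((F-s['eef_pos'])@m).round(4))
```

```text
[[0.4865 0.1063 0.016 ]
 [0.6342 0.0957 0.016 ]
 [0.5816 0.0958 0.016 ]
 [0.6302 0.0927 0.016 ]] 0.1479965485404827
tool [[ 0.096  -0.1198  0.0388]
 [ 0.0951  0.0282  0.0391]
 [ 0.0918 -0.0242  0.039 ]
 [ 0.0918  0.0245  0.0391]]
base edges tool y [[ 0.0542 -0.0211  0.0136]
 [ 0.0542  0.0197  0.0136]]
base far end [[ 0.0801 -0.0007  0.0136]]
```

{"method": "play_rows", "body": {"commands": [[[0,0.002,0.002,-0.01,-0.004],[0,0.002,0.002,-0.025,-0.004],[0,0.002,0.002,-0.038,-0.004],[0,0.002,0.002,-0.046,-0.004],[0,0.002,0.002,-0.048,-0.004]]]}}

```text
time_s: 17.9
eef_pos: [0.599, 0.0034, 0.0287]
ee_rot: [-2.294, -2.145, 0.002]
ft_force: [0.2, 0.3, -2.2]
width: 0.0187
gripper_force: 59.1
```

{"method": "play_rows", "body": {"commands": [[[0,0,0,-0.003,0],[0,0,0,-0.005,0],[0,0,0,-0.007,0],[0,0,0,-0.008,0],[0,0,0,-0.008,0]]]}}

```text
time_s: 18.4
eef_pos: [0.5998, 0.0035, 0.0258]
ee_rot: [2.295, 2.146, 0.0]
ft_force: [0.2, 0.3, -2.8]
width: 0.0184
gripper_force: 59.1
```

{"method": "play_rows", "body": {"commands": [[[0,0,0,-0.001,0],[0,0,0,-0.002,0],[0,0,0,-0.002,0]]]}}

```text
time_s: 18.7
eef_pos: [0.5998, 0.0035, 0.0248]
ee_rot: [-2.294, -2.146, 0.0]
ft_force: [0.7, 1.0, -2.7]
width: 0.0184
gripper_force: 59.1
```

{"method": "play_rows", "body": {"commands": [[[0,0,0,-0.001,0],[0,0,0,-0.002,0],[0,0,0,-0.002,0]]]}}

```text
time_s: 19.0
eef_pos: [0.5998, 0.0035, 0.0237]
ee_rot: [-2.294, -2.146, 0.0]
ft_force: [0.6, 0.0, -3.4]
width: 0.0184
gripper_force: 59.1
```

{"method": "play_rows", "body": {"commands": [[[0,0,0,-0.001,0],[0,0,0,-0.001,0],[0,0,0,-0.001,0]]]}}

```text
time_s: 19.3
eef_pos: [0.5998, 0.0035, 0.0237]
ee_rot: [2.294, 2.146, 0.0]
ft_force: [-2.0, 0.2, 2.9]
width: 0.0184
gripper_force: 59.7
```

{"method": "play_rows", "body": {"commands": [[[0,0,0,-0.001,0],[0,0,0,-0.001,0],[0,0,0,-0.001,0]]]}}

```text
time_s: 19.6
eef_pos: [0.5998, 0.0035, 0.0236]
ee_rot: [2.294, 2.146, 0.0]
ft_force: [-3.5, 0.3, 7.5]
width: 0.0186
gripper_force: 60.5
```

On the floor, as predicted. Releasing.

{"method": "play_rows", "body": {"commands": [[[0,0,0,0.001,0],[0.24,0,0,0.001,0],[0.28,0,0,0.001,0],[0.35,0,0,0.001,0],[0.45,0,0,0.001,0]]], "squeeze": 20}}

```text
time_s: 20.1
eef_pos: [0.5999, 0.0035, 0.0232]
ee_rot: [2.295, 2.146, 0.0]
ft_force: [0.0, -0.6, 0.5]
width: 0.0388
gripper_force: 0.0
```

{"method": "play_rows", "body": {"commands": [[[0.45,0,0,0,0],[0.45,0,0,0.02,0],[0.45,0,0,0.06,0],[0.45,0,0,0.12,0],[0.45,0,0,0.2,0]]]}}

```text
time_s: 20.6
eef_pos: [0.5984, 0.0035, 0.1235]
ee_rot: [-2.293, -2.144, 0.003]
ft_force: [1.0, -0.8, 0.1]
width: 0.0386
gripper_force: 0.0
```

{"method": "play_rows", "body": {"commands": [[[0.5,-0.03,-0.03,0.04,0],[0.5,-0.07,-0.07,0.1,0],[0.5,-0.1,-0.1,0.16,0],[0.5,-0.1,-0.1,0.18,0],[0.5,-0.1,-0.1,0.18,0]]]}}

```text
time_s: 21.1
eef_pos: [0.5513, -0.0468, 0.2158]
ee_rot: [2.293, 2.143, 0.005]
ft_force: [0.4, 0.2, -0.1]
width: 0.0426
gripper_force: 0.0
```

{"method": "play_rows", "body": {"commands": [[[0.5,0,0,0,0],[0.5,0,0,0,0],[0.5,0,0,0,0]]]}}

```text
time_s: 21.4
eef_pos: [0.5493, -0.046, 0.2118]
ee_rot: [-2.292, -2.145, 0.002]
ft_force: [-0.1, 0.3, -0.5]
width: 0.0429
gripper_force: 0.0
```

Run:
```python
from seg import *
im,E=wrist('w12');s=arm.state();print(s['time_s'],s['eef_pos'],s['ft_force'],s['width'])
r2=lambda a:np.array([[np.cos(a),-np.sin(a)],[np.sin(a),np.cos(a)]])
t=np.array([.5532,.0062]);a=np.radians(-3.85)
mid,wd=red('w12');P=wpx('w12',mid,.047)[:,:2];T=(P-t)@r2(a);print('red in tray mm',(T[::15]*1e3).round(1).tolist())
# magnifier dark handle in tray frame: sample handle px at z=.012
g=cv2.cvtColor(im,cv2.COLOR_RGB2GRAY)
c=arm.calibration('wrist');Ei=np.linalg.inv(E)
def proj(p):
    k=Ei@np.r_[p,1];return c['cx']+c['fx']*k[0]/-k[2],c['cy']-c['fy']*k[1]/-k[2]
for ty in (-20,-40,-60):
    row=[]
    for tx in range(-44,-9,2):
        w=r2(a)@(np.array([tx,ty])/1e3)+t;u,v=proj(np.r_[w,.012]);row.append(int(g[int(round(v)),int(round(u))]))
    print(ty,row)
```

```text
21.45 [ 0.54936998 -0.04604711  0.2119431 ] [-0.94022736  0.20076548  0.7882809 ] 0.042730499230066464
[ 289   51   24  141 2504] [301.1 119. ]
[18 19 19 19 18 18 19 19 18 18 17 17 17 18 17 17 16 16]
red in tray mm [[43.5, 74.4], [44.7, 60.5], [44.9, 46.2], [45.2, 31.5], [45.4, 16.2], [46.8, 0.5], [46.5, -15.8], [45.6, -32.6], [45.9, -50.0], [45.0, -68.0]]
-20 [248, 247, 249, 249, 187, 92, 83, 94, 86, 73, 209, 180, 178, 178, 174, 167, 178, 247]
-40 [247, 247, 248, 249, 224, 93, 106, 128, 116, 106, 81, 170, 245, 246, 245, 242, 244, 248]
-60 [247, 247, 245, 245, 75, 93, 129, 134, 125, 97, 83, 167, 245, 246, 246, 241, 246, 247]
```

```bash
python3 -c "
from station import arm
print(arm.job_done())"
```

```text
the job is handed in; nothing more can be done
None
```

The job is handed in at about 21 s of the 61 s allowed: the reading glass lies in the wide bay with its handle in both notches, the stapler stands top up on the floor of the narrow bay, both are let go, and the arm never went near the memory stick, eraser or binder clip; no verdict was returned.

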